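# Set a drying-gas valve by counting clicks from its stop, then open the gas

## Task

Set the gas for drying the beaker that stands under the nozzle. Close the metering valve first: turn its black knurled dial clockwise until it comes up against its rubber stop, gently, without forcing it; then open it anticlockwise by exactly six clicks from there. Only when it is set, throw the green toggle lever fully over to the other side to open the gas; let go of everything and leave the beaker and the other things on the bench where they are.

Things in the scene. Friction and masses are not known exactly. Their poses are not given: they have to be found in the camera images.
- station: Gas drying station fixed to the bench: aluminium plate 150 (x) x 300 (y) mm, top 14 mm above its underside. Origin: centre of the underside; x to its rear (away from the robot at yaw 0), y left, z up. Metering valve with dial at x -22, y -80 mm; toggle valve at x -22, y +18; green gas cartridge along the rear edge, up to 56 mm high. Only dial, lever, nozzle and stop post are higher than 60 mm.
- dial_grip (a point): Where to grip: on the metering dial's vertical axis, 89 mm above the station's underside. It belongs to the station and does not turn (axes as the station's). Black knurled knob, 35 mm in diameter, sides 66 to 95 mm above the underside, free all round. Below it a silver skirt, 50 mm in diameter, turns with it; its steel stop lug reaches to radius 32 mm. Red line on top and skirt points to the lug.
- zero_tick (a point): Tick of click 0 on the fixed black index plate under the dial, 31 mm from its axis towards the station's -x; one white tick a click, every third long. Clockwise from above closes. 18 clicks a turn (0.349 rad each). Leaving a click takes up to 0.18 N m in the first 1 to 2 degrees, under 0.1 from 4 degrees, none half-way; then it pulls on into the next. Let go, it settles in the nearest. Starts 1 to 4 clicks open, unmeasured.
- stop_post: Rubber stop post, 8 mm in diameter, 67 mm high over the station's underside, 27.5 mm from the dial's axis. Origin: its foot. Only the dial's lug reaches it, 2 degrees clockwise of click 0; then it adds about 0.05 N m a degree, so torque climbs past a click's and does not fall again. Released, the dial returns to click 0. More than 15 N on the post (0.41 N m, about 0.43 N m on the dial in all) harms it.
- needle (a joint): Lift of the valve's needle, hidden inside the metering valve, m: 0 closed, 0.00002 (0.02 mm) for each click of the dial. The measurement is far too coarse to tell one click from another.
- toggle (a joint): Angle of the toggle lever, rad: 0 closed (leaning 0.55 rad from upright towards the station's -x), grows as it is thrown over towards the station's +x, 1.1 fully open at its end stop. It stays where it is left; moving it takes 1 to 1.5 N at its tip.
- toggle_tip (a point): End of the toggle lever's green grip (12 mm thick, its last 26 mm), on its axis, 46 mm from the pivot. The pivot lies 54 mm above the station's underside at station x -22, y +18 mm, its axis along the station's y; the tip swings from station x -46 to x +2 mm and is highest at 100 mm.
- nozzle_tip (a point): Tip of the brass nozzle over the beaker, at station x -22, y +100 mm, 86 mm above the station's underside. Its 6 mm steel tube arches back from it at up to 119 mm and comes down at station x +22, y +100 mm. Fixed to the station.
- beaker: Small clear beaker, 59 mm in diameter, 64 mm high, standing loose on the station under the nozzle. Origin: centre of its underside.
- vial_white: Amber vial with blue cap and white band, 24 mm in diameter, 73 mm high, standing on the bench to the left. Bystander. Origin: centre of its underside.
- vial_crimson: The same kind of vial with a red band. Bystander.
- vial_yellow: The same kind of vial with a yellow band. Bystander.
- spanner: Steel open-ended spanner, 142 mm long, 5 mm thick, lying to the right. Bystander.
- tape: Roll of beige tape, 98 mm across, 25 mm high, lying to the right. Bystander.
Not all that is in view belongs to the job. What is shaped like the beaker but orange or turquoise is not meant.

How it is judged:
By the outcome, as a careful person would: the job done as asked, in the order asked, and still so for the second after the job is handed in, with the robot touching nothing.
It also fails if it takes over 64 s, if anything falls off the work surface, if the arm or the gripper's body presses on something with over 40 N, if the wrist force passes 120 N, or if a joint passes its speed limit or range.

## Robot

A 6-joint arm with a two-finger parallel gripper is mounted at the origin on a cart in front of the work surface, level with it; the furniture and walls round the work are solid. World frame = base frame: x ahead of the robot, y to its left, z up, the work surface at z = 0. Lengths are in m, angles in rad, forces in N, time in s.
With the tool pointing down it reaches from about 0.275 to 0.825 m from the base axis. Payload 4.9 kg.
Tool frame: the origin (TCP) lies midway between the tips of the shut fingers; the grasp point (between the pads) lies 19 mm behind it (grip_point_offset is the distance from the TCP to the grasp point, in m); z points along the fingers, y is the line along which they close (so a half turn about z gives the same grasp; the last joint's range is limited). The gripper opens to 85 mm and grips with 20 to 120 N. Pads are 22 mm wide; open, the fingers measure 114 mm over their backs; the gripper's body (76 mm by 85 mm) begins 54 mm behind the grasp point. The pads swing forward as they close: fully open they stand 13 mm farther back than shut.
Start: joints at [-1.478, 0.326, -0.193, 1.052, 0, 1.437], TCP at [0.124, -0.536, 0.231] pointing down, gripper open.
Joint ranges: [-2.65, 2.65], [-0.97, 1.79], [-1.3, 1.35], [-1.93, 2.1], [-1.47, 1.37], [-3.14, 3.14]. Speed limits (rad/s): [2.57, 2.57, 3.14, 3.14, 3.14, 3.14].

## Interface

Orientations are given as a rotation vector (axis times angle).
In Python, from cell import * gives the robot as it stands. Calls block until the motion is done:
- movep(position, orientation): joint-space move of the TCP to a pose.
- move_l(position, velocity=0.15, rot=None, until_force=None): straight line of the TCP; rot=None keeps the orientation; velocity is the mean speed in m/s. With until_force (N) it stops when the force on the tool has changed by that much, and returns True; else False.
- set_joints(angles): joint-space move.
- let_go() and grab(newtons=None): open the fingers fully, or close them until they stop; newtons is the grip in N (None keeps the last).
- sleep(seconds).
- ik(position, orientation): joint angles nearest the present ones, or None.
- get_state(): the state.
- grab_frame(name): name is "scene" or "top" or "wrist"; returns a dict with "img" (480x640x3 uint8, red, green, blue), "fx", "fy", "cx", "cy" (pixels), "cam_to_world" (4x4, takes a point from camera to world coordinates); the wrist camera has in their place "T_tool_cam" (4x4, takes a point from camera to tool coordinates, whose origin is the TCP and whose axes are the flange's). Camera axes: x right, y down, z forward; pixel columns grow to the right and rows downward; lengths in m; the calibration is good to about 2 mm. A picture is of the moment at which its call begins: read the wrist's pose just before it. There is no depth.
A pose or a line that the arm cannot do raises MotionError and nothing moves.
- sign_off(): hands the job in; it is judged then, once.
Trained networks look in the newest picture that a camera, given by its name, has taken for a name from the list of things; names that differ only in an ending like _2 or _b are one class to them, and where a whole thing is asked for, a point or a joint stands for the part that bears it (a point fixed in the world has none). Each returns a list of dicts, best first, with "score" (0 to 1); they miss things now and then, are a little off and sometimes report something else, mostly with a low value. They report only what shows in the picture. A call takes as long as a camera call. They do not tell look-alikes from the thing itself.
- spot_in(camera, name): "centre" ([column, row] in pixels, amid what is visible of it).
- silhouettes(camera, name): "mask" (480x640 bool, what is visible of it) and "centre" ([column, row] in pixels, amid what is visible of it).
- tip_of(camera, name): "centre" ([column, row] in pixels: a listed point, or the origin of a listed thing).
The state is a dict: "clock": time; "q": joint angles; "joint_velocities": joint speeds; "tau": joint torques, N m; "position": TCP position; "eef_rot": TCP orientation; "contact_force": force on the tool from outside, world axes, zero at the start; "wrist_torque": the same for the moment, N m; "finger_gap": opening from 0.0 (shut) to 1.0 (fully open); "grasp_force": force on a finger pad.
Only numpy, scipy, OpenCV 4.12 (cv2) and the standard library are available. Lean on these libraries where they do the work, as an engineer would, in place of code of your own. Each camera call takes 0.05 s, during which the arm holds its last target. There are 200 camera calls.

## Working session

There is one attempt and no reset: what is moved stays moved. The work goes in short steps, each a Python script; the robot and the scene stay as the last script left them, time stands still between calls to the robot, and variables do not carry over. Pictures are saved under pics/ and viewed, at most 10 in all, crops included, and the job is handed in when it is done.

```bash
ls; mkdir -p pics; cat > h.py <<'E'
from cell import *
import numpy as np, cv2
from scipy.spatial.transform import Rotation as R
def cast(f,px,z,T=None):
    T=np.array(f["cam_to_world"]) if T is None else T
    d=T[:3,:3]@np.array([(px[0]-f["cx"])/f["fx"],(px[1]-f["cy"])/f["fy"],1.])
    o=T[:3,3]; return o+d*(z-o[2])/d[2]
def save(f,n): cv2.imwrite("pics/"+n,cv2.cvtColor(f["img"],cv2.COLOR_RGB2BGR))
def wristT(f,s):
    T=np.eye(4);T[:3,:3]=R.from_rotvec(s["eef_rot"]).as_matrix();T[:3,3]=s["position"]
    return T@np.array(f["T_tool_cam"])
E
python3 - <<'E'
from h import *
s=get_state();print(s)
for c in["top","scene"]:
    f=grab_frame(c);save(f,c+"0.png")
    print(c,np.array(f["cam_to_world"]).round(3).tolist())
    for n,z in [("dial_grip",.089),("zero_tick",.06),("stop_post",.014),("toggle_tip",.093),("nozzle_tip",.086),("beaker",.014),("station",0)]:
        for r in tip_of(c,n)[:2]: print(n,r["score"],np.round(r["centre"]),cast(f,r["centre"],z).round(4))
E
```

```text
pics
{'clock': 0.0, 'q': array([-1.47823771e+00,  3.26958907e-01, -1.93609027e-01,  1.05198692e+00,
        7.41166550e-06,  1.43655559e+00]), 'joint_velocities': array([-0.0004746 , -0.00118224, -0.00245999,  0.00099346, -0.00039965,
       -0.00113435]), 'tau': array([-1.59915013e-03, -4.43400013e+01,  2.62440509e+01,  1.53905503e-02,
       -2.04622133e-04,  5.12071153e-06]), 'position': array([ 0.12360943, -0.53532337,  0.23048411]), 'eef_rot': array([-3.11966795e+00, -3.55293596e-01, -6.91660028e-05]), 'contact_force': array([-0.19710685, -0.12269412,  0.66685727]), 'wrist_torque': array([-0.07141854, -0.02533257,  0.03077809]), 'grasp_force': 0.0, 'finger_gap': 0.9991784099706981}
top [[-0.016, -0.991, 0.132, 0.365], [-1.0, 0.015, -0.005, 0.012], [0.003, -0.132, -0.991, 1.145], [0.0, 0.0, 0.0, 1.0]]
dial_grip 0.91 [363. 237.] [ 0.513  -0.0988  0.089 ]
zero_tick 0.59 [365. 253.] [ 0.4757 -0.1053  0.06  ]
zero_tick 0.32 [290. 255.] [0.4739 0.0776 0.06  ]
toggle_tip 0.62 [327. 256.] [ 0.4671 -0.0122  0.093 ]
nozzle_tip 0.81 [288. 254.] [0.4747 0.081  0.086 ]
beaker 0.94 [238. 277.] [0.4262 0.2124 0.014 ]
beaker 0.94 [233. 203.] [0.6149 0.2253 0.014 ]
station 0.47 [325. 256.] [ 0.4775 -0.0075  0.    ]
scene [[-0.582, -0.329, 0.744, -0.414], [-0.813, 0.236, -0.531, 0.663], [-0.001, -0.914, -0.405, 0.591], [0.0, 0.0, 0.0, 1.0]]
dial_grip 0.67 [353. 218.] [ 0.5133 -0.0939  0.089 ]
dial_grip 0.25 [300. 242.] [0.4739 0.0743 0.089 ]
zero_tick 0.59 [366. 232.] [ 0.486  -0.1107  0.06  ]
toggle_tip 0.46 [335. 231.] [ 0.47   -0.0121  0.093 ]
nozzle_tip 0.55 [299. 244.] [0.4734 0.0774 0.086 ]
nozzle_tip 0.52 [355. 218.] [ 0.5127 -0.1001  0.086 ]
beaker 0.64 [298. 276.] [0.4744 0.0797 0.014 ]
beaker 0.63 [199. 278.] [0.5867 0.2511 0.014 ]
```

```bash
cat >> h.py <<'E'
def down(a): return (R.from_euler("z",a)*R.from_euler("x",np.pi)).as_rotvec()
E
python3 - <<'E'
from h import *
print(R.from_rotvec(get_state()["eef_rot"]).as_matrix().round(2).tolist())
for a in np.arange(-3,3.2,.75): 
    q=ik([.513,-.098,.25],down(a)); print(round(a,2),None if q is None else np.round(q,2))
E
```

```text
[[0.97, 0.22, -0.0], [0.22, -0.97, 0.0], [-0.0, -0.0, -1.0]]
-3.0 [-0.33  0.26 -0.23  1.08  0.   -0.47]
-2.25 [-0.33  0.26 -0.23  1.08  0.   -1.22]
-1.5 [-0.33  0.26 -0.23  1.08  0.   -1.97]
-0.75 [-0.33  0.26 -0.23  1.08  0.   -2.72]
0.0 [-0.33  0.26 -0.23  1.08  0.    2.81]
0.75 [-0.33  0.26 -0.23  1.08  0.    2.06]
1.5 [-0.33  0.26 -0.23  1.08  0.    1.31]
2.25 [-0.33  0.26 -0.23  1.08  0.    0.56]
3.0 [-0.33  0.26 -0.23  1.08  0.   -0.19]
```

View pics/top0.png

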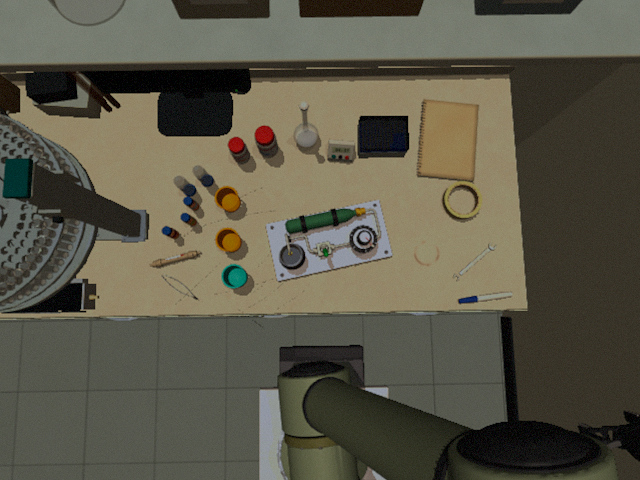

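The top view shows the plate at about (330,240), the dial at (363,238), the toggle at (326,251) and the beaker under the nozzle at (291,256). This agrees with the detections. Next I go above the dial and look from close by.

```bash
python3 - <<'E'
from h import *
movep([.513,-.098,.25],down(2.6))
s=get_state();f=grab_frame("wrist");save(f,"w1.png");T=wristT(f,s);print(s["clock"],s["position"],T[:3,3].round(3),T[:3,2].round(2))
for n,z in [("dial_grip",.089),("zero_tick",.06),("stop_post",.014),("toggle_tip",.093),("nozzle_tip",.086)]:
    for r in tip_of("wrist",n)[:2]: print(n,r["score"],np.round(r["centre"]),cast(f,r["centre"],z,T).round(4))
E
```

```text
2.9083 [ 0.51289032 -0.09880907  0.24993234] [ 0.445 -0.059  0.393] [ 0.26 -0.16 -0.95]
dial_grip 0.73 [319. 222.] [ 0.5129 -0.1025  0.089 ]
zero_tick 0.57 [296. 190.] [ 0.483  -0.1091  0.06  ]
toggle_tip 0.74 [394. 118.] [ 0.4714 -0.0093  0.093 ]
nozzle_tip 0.81 [494.  63.] [0.4758 0.0755 0.086 ]
```

View pics/w1.png

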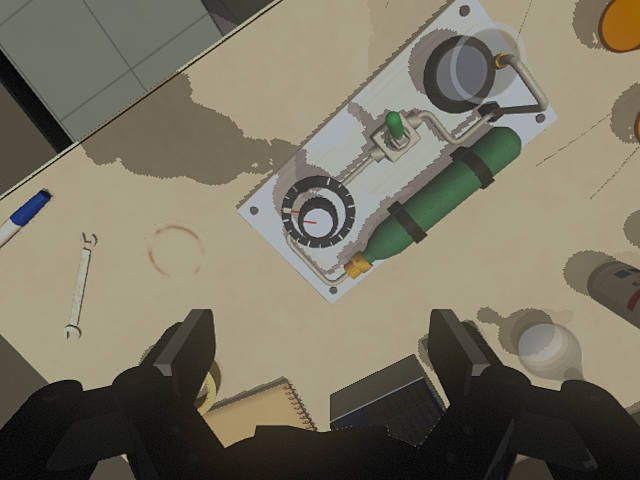

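The wrist view shows the dial's white top at (321,222), its red line pointing left, the index ring around (318,212), the lever tip at (394,115) and the nozzle tip at (500,62). I fit the knob top more closely and enlarge it.

```bash
python3 - <<'E'
from h import *
x,y,s0=.513,-.101,None
move_l([x-.0,y,.205],velocity=.1)
s=get_state();f=grab_frame("wrist");T=wristT(f,s)
r=tip_of("wrist","dial_grip");print([(q["score"],np.round(q["centre"],1),cast(f,q["centre"],.089,T).round(4)) for q in r[:2]])
r=tip_of("wrist","zero_tick");print([(q["score"],np.round(q["centre"],1),cast(f,q["centre"],.06,T).round(4)) for q in r[:2]])
c=None
u,v=[int(k) for k in tip_of("wrist","dial_grip")[0]["centre"]]
u0,v0=max(u-75,0),max(v-75,0)
im=f["img"].copy()
# predicted knob-top circle (d 35 at .095)
def proj(p):
    q=np.linalg.inv(T)@np.r_[p,1];return (f["cx"]+f["fx"]*q[0]/q[2],f["cy"]+f["fy"]*q[1]/q[2])
big=cv2.resize(im[v0:v0+150,u0:u0+150],(600,600),interpolation=cv2.INTER_CUBIC)
cx,cy=cast(f,tip_of("wrist","dial_grip")[0]["centre"],.089,T)[:2]
for rad,z,col in[(.0175,.095,(255,0,255)),(.025,.066,(0,255,255))]:
    p=np.array([proj([cx+rad*np.cos(t),cy+rad*np.sin(t),z]) for t in np.linspace(0,6.28,60)])
    cv2.polylines(big,[((p-[u0,v0])*4).astype(int)],True,col,1)
save({"img":big},"w2.png");print(cx,cy,u0,v0)
np.savez("v.npz",img=im,T=T)
E
```

```text
[(0.57, array([317.6, 232.9]), array([ 0.5098, -0.1033,  0.089 ]))]
[(0.56, array([297.2, 197.4]), array([ 0.4837, -0.1066,  0.06  ]))]
0.5098464886998468 -0.10331396838857435 242 157
```

View pics/w2.png

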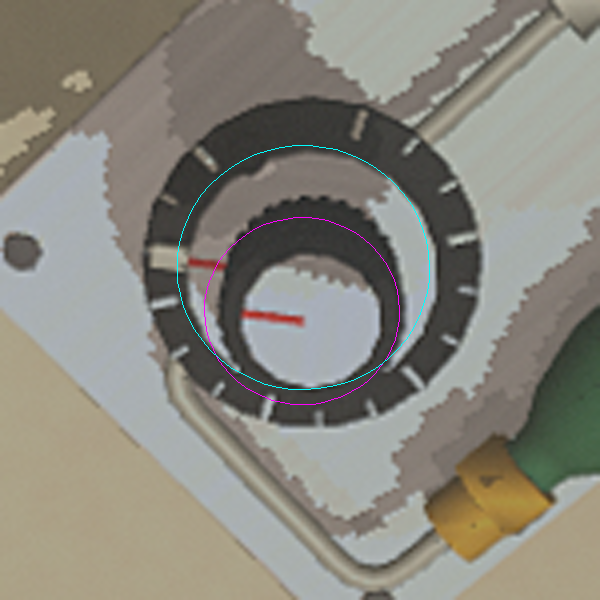

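The crop shows the knob top centred at crop (312,320), slightly off the network's circle. The red line points at the beige lug at (165,258), about two ticks anticlockwise of the zero tick at (205,157). I re-centre on that, then go down and grip.

```bash
python3 - <<'E'
from h import *
f=grab_frame("wrist");s=get_state();T=np.load("v.npz")["T"]
c=cast(f,(320,237.2),.095,T);k=cast(f,(242+313/4,157+262/4),.058,T);print(c,k)
r=tip_of("top","dial_grip")
x,y=c[:2]
x,y=.5*(x+.5125),.5*(y-.1005)   # blend with earlier views
print(x,y)
rot=down(2.6)
move_l([x,y,.14],velocity=.1,rot=rot)
print(move_l([x,y,.072],velocity=.06,until_force=5), get_state()["position"],get_state()["contact_force"])
s=get_state();print(s["clock"],s["wrist_torque"])
grab(20);s=get_state();print(s["clock"],s["position"],s["contact_force"],s["wrist_torque"],s["finger_gap"],s["grasp_force"],s["q"][5])
f=grab_frame("wrist");save(f,"w3.png")
E
```

```text
[ 0.51200499 -0.10254286  0.095     ] [ 0.51108439 -0.10186245  0.058     ]
0.512252494133997 -0.10152143234615242
False [ 0.51260786 -0.10164888  0.07240031] [-0.16937648  0.87221169  0.75839587]
6.2417 [ 0.00399139 -0.00847306 -0.01012837]
6.775 [ 0.51211886 -0.10194641  0.07232619] [-1.62118477 -1.62081195  3.75953837] [-0.33366005  0.46979328  0.02583685] 0.3753848072992443 20.87356835603714 0.2045420783895431
```

View pics/w3.png

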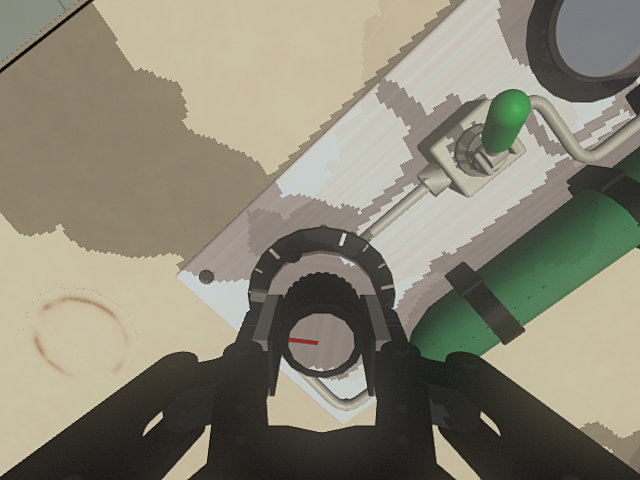

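The knob is centred between the pads, with the red line at (300,341) and the black stop post at (290,255). I turn clockwise in small steps and log the torque.

```bash
cat >> h.py <<'E'
def turn(deg):
    "turn q6; + = clockwise from above; returns actual q6 deg, torque"
    q=turn.q.copy(); q[5]+=np.radians(deg); set_joints(q); turn.q=q
    s=get_state(); return np.degrees(s["q"][5]),s["wrist_torque"][2],s
turn.q=None
E
python3 - <<'E'
from h import *
grab(45); turn.q=np.array(get_state()["q"]); t0=get_state()["wrist_torque"][2]
print(np.degrees(turn.q[5]),t0,get_state()["clock"])
for i in range(20):
    d,t,s=turn(1.5); print(round(d,2),round(np.degrees(turn.q[5]),2),round(t-t0,3),s["contact_force"].round(1)[:2],round(s["clock"],2))
    if abs(t-t0)>.27: break
np.save("tq.npy",np.r_[turn.q,t0])
E
```

```text
11.717948175247162 0.04038701709578517 7.0417
13.18 13.22 -0.075 [-1.8 -1.2] 7.29
14.67 14.72 0.002 [-1.9 -1. ] 7.54
16.17 16.22 0.019 [-1.8 -1.1] 7.79
17.66 17.72 -0.013 [-1.5 -1.3] 8.04
19.17 19.22 -0.098 [-2.  -0.5] 8.29
20.67 20.72 -0.045 [-1.  -0.6] 8.54
22.17 22.22 -0.066 [-1.4 -1.3] 8.79
23.67 23.72 -0.069 [-2.  -1.2] 9.04
25.17 25.22 -0.168 [-2.3 -1.6] 9.29
26.66 26.72 -0.106 [-2.9 -1.8] 9.54
28.16 28.22 -0.119 [-2.9 -0.7] 9.79
29.66 29.72 -0.034 [-2.9 -2. ] 10.04
31.16 31.22 -0.04 [-2.8 -2. ] 10.29
32.68 32.72 0.002 [-3.  -1.4] 10.54
34.17 34.22 0.019 [-2.6 -2.4] 10.79
35.67 35.72 0.007 [-2.7 -3.2] 11.04
37.15 37.22 -0.02 [-2. -2.] 11.29
38.65 38.72 0.013 [-3.2 -1.7] 11.54
40.15 40.22 0.033 [-2.  -2.8] 11.79
41.64 41.72 -0.011 [-3.  -1.1] 12.04
```

```bash
cat >> h.py <<'E'
def avg(n=6):
    v=[]
    for _ in range(n): sleep(.01); v.append(get_state()["wrist_torque"])
    return np.mean(v,0),np.std(v,0)
E
python3 - <<'E'
from h import *
z=np.load("tq.npy");turn.q=z[:6];c0=get_state()["clock"]
print(avg(),get_state()["clock"]-c0,get_state()["grasp_force"])
f=grab_frame("wrist");save({"img":f["img"][180:480,160:480]},"w4.png")
E
```

```text
(array([-0.3162678 ,  0.56418662,  0.02544977]), array([0.0185892 , 0.0299457 , 0.03603598])) 0.049999999999998934 45.32076179981232
```

View pics/w4.png

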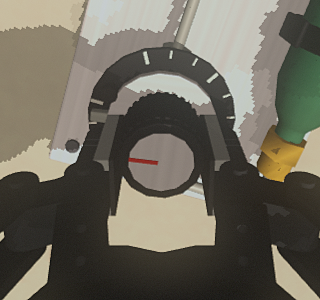

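The red line still sits fixed between the pads, so the dial turns with the grip. The lug at crop (100,115) is now close to the post. I continue with averaged torque.

```bash
python3 - <<'E'
from h import *
z=np.load("tq.npy");turn.q=z[:6]
for i in range(16):
    d,t,s=turn(1.0); t=avg(10)[0][2]; print(round(d,2),round(t,3),s["contact_force"].round(1)[:2],round(s["clock"],2))
    if abs(t)>.27: break
np.save("tq.npy",np.r_[turn.q,z[6]])
E
```

```text
42.65 -0.075 [-3. -1.] 12.39
43.65 -0.089 [-2.4 -1.7] 12.72
44.65 -0.067 [-3.1 -1.9] 13.06
45.65 -0.046 [-1.5 -1.7] 13.39
46.65 -0.046 [-3.  -1.4] 13.72
47.65 -0.055 [-2.8 -1.7] 14.06
48.65 -0.038 [-1.9 -2.1] 14.39
49.64 -0.013 [-2.7 -2.1] 14.72
50.64 -0.007 [-2.6 -1.2] 15.06
51.64 0.005 [-3.  -1.7] 15.39
52.64 0.013 [-2.4 -2.7] 15.72
53.63 0.055 [-3.  -1.5] 16.06
54.63 0.066 [-3.  -1.5] 16.39
55.62 0.131 [-2.7 -0.8] 16.73
56.61 0.204 [-2.2 -1.9] 17.06
57.6 0.245 [-2.9 -2.4] 17.39
```

Torque fell to zero at about 51.7° (click 0, 40° from the start). Then it climbed steadily past a click's torque, which is the stop. I take one more degree to confirm, then open by 6 × 20°.

```bash
python3 - <<'E'
from h import *
z=np.load("tq.npy");turn.q=z[:6]
d,t,s=turn(1.0); print(d,avg(10)[0][2])
tgt=lambda a:turn(a-np.degrees(turn.q[5]))
for a in [51.7,41.7]+[51.7-20*k for k in range(1,7)]:
    d,t,s=tgt(a); print(a,round(d,2),avg(10)[0][2].round(3),s["contact_force"].round(1)[:2],round(s["clock"],2))
np.save("tq.npy",np.r_[turn.q,z[6]])
f=grab_frame("wrist");save({"img":f["img"][180:480,160:480]},"w5.png")
E
```

```text
58.61208646864247 0.21301368466453652
51.7 51.61 -0.001 [-2.3 -0.8] 18.06
41.7 41.61 0.028 [-3.  -2.1] 18.43
31.700000000000003 31.61 0.01 [-2.7 -1. ] 18.81
11.700000000000003 11.62 0.02 [-2.4 -1.6] 19.32
-8.299999999999997 -8.38 0.012 [-3.3 -1.7] 19.82
-28.299999999999997 -28.38 0.012 [-2.7 -1.4] 20.33
-48.3 -48.38 0.012 [-2.3 -1.3] 20.84
-68.3 -68.38 -0.012 [-2.4 -1.5] 21.35
```

View pics/w5.png

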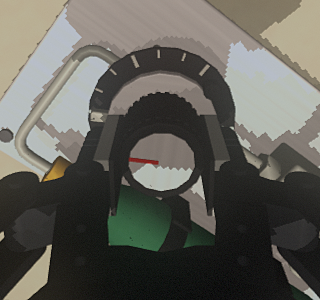

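The red line is unchanged between the pads, so there was no slip, and torque is near zero at each click. I release, rise and check the dial from above.

```bash
python3 - <<'E'
from h import *
let_go(); s=get_state();p=s["position"]
move_l([p[0],p[1],.205],velocity=.15)
x,y=.5122,-.102
movep([x-.0,y,.25],down(2.6))
s=get_state();f=grab_frame("wrist");T=wristT(f,s);print(s["clock"])
for n,z in [("toggle_tip",.093),("nozzle_tip",.086),("dial_grip",.089)]:
    for r in tip_of("wrist",n)[:1]: print(n,r["score"],np.round(r["centre"]),cast(f,r["centre"],z,T).round(4))
def proj(p):
    q=np.linalg.inv(T)@np.r_[p,1];return np.array((f["cx"]+f["fx"]*q[0]/q[2],f["cy"]+f["fy"]*q[1]/q[2]))
u0,v0=[int(k)-60 for k in proj([x,y,.07])]
big=cv2.resize(f["img"][v0:v0+120,u0:u0+120],(600,600),interpolation=cv2.INTER_CUBIC)
yaw=.21
for k in range(18):
    a=yaw+np.pi+k*np.pi/9
    q=(proj([x+.034*np.cos(a),y+.034*np.sin(a),.058])-[u0,v0])*5
    cv2.putText(big,str(k),tuple(int(v)-8 for v in q),0,.6,(255,0,0),2)
save({"img":big},"w6.png")
E
```

```text
24.35
toggle_tip 0.9 [396. 117.] [ 0.4701 -0.0109  0.093 ]
nozzle_tip 0.66 [500.  63.] [0.4765 0.0761 0.086 ]
dial_grip 0.98 [318. 219.] [ 0.509  -0.1043  0.089 ]
```

View pics/w6.png

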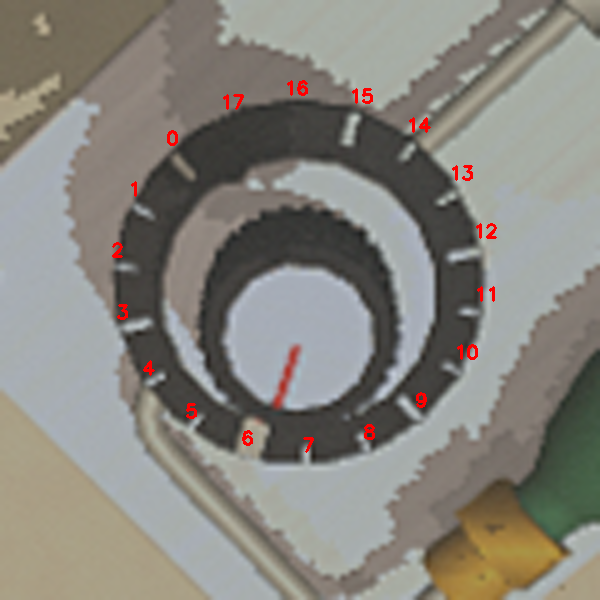

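The red line and lug point exactly at tick 6 from the zero tick. The dial is set. Now the lever, pushed with shut fingers along the station's +x.

```bash
python3 - <<'E'
from h import *
yaw=.203;ex=np.array([np.cos(yaw),np.sin(yaw)]);P=np.array([.4924,-.006])
at=lambda d,z:[*(P+d*ex),z]
rot=down(yaw+np.pi)
grab(20)
movep(at(-.058,.18),rot)
move_l(at(-.058,.078),velocity=.12,until_force=6)
print(get_state()["position"],get_state()["contact_force"])
for d in (-.02,-.008,.006):
    h=move_l(at(d,.078),velocity=.05,until_force=9); s=get_state()
    print(d,h,(s["position"][:2]-P)@ex,s["contact_force"].round(1),s["clock"])
    if h: break
move_l(at(-.058,.078),velocity=.12)
move_l(at(-.058,.22),velocity=.15)
movep([.5122,-.102,.25],down(2.6))
s=get_state();f=grab_frame("wrist");T=wristT(f,s);save(f,"w7.png")
e=P+.024*ex
for r in tip_of("wrist","toggle_tip")[:2]: print(r["score"],cast(f,r["centre"],.093,T).round(4),"expect",e)
print(s["clock"])
E
```

```text
[ 0.43634994 -0.01800009  0.07852338] [-0.88779776  0.50831826  0.4079241 ]
-0.02 False -0.019828693358986224 [-1.   0.4  0.7] 27.8667
-0.008 False -0.007333494948798646 [-0.1 -0.9 -0.2] 28.2583
0.006 True -0.0010498321897689025 [-2.5 -1.7  4.5] 28.5417
0.59 [ 0.5152 -0.0031  0.093 ] expect [ 0.51590719 -0.00116139]
30.9
```

View pics/w7.png

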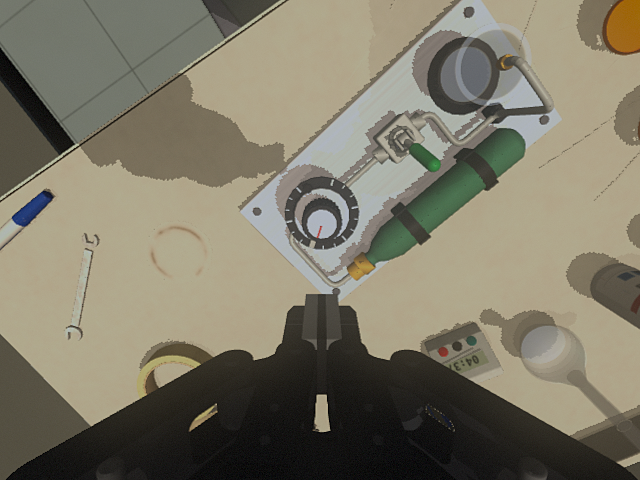

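The lever now leans to the rear with its tip at (432,163), at the expected end stop, where the push met resistance. The dial is still at 6, the beaker has not moved, and the arm is clear of everything.

```bash
python3 -c "
from cell import *
print(sign_off())"
```

```text
the job is handed in; nothing more can be done
None
```

I closed the metering valve gently to its rubber stop, opened it exactly six clicks, then threw the toggle lever fully over to its end stop, and handed the job in. The last picture shows the dial still at click 6, the beaker in place and the arm clear.

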